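# Reset the balancing valve of the heating loop

## Task

Turn the selector of the white heating controller to the green dot. Then close the red hand wheel clockwise to its stop, back it off exactly two full turns, and finish while still gripping the wheel's black crank handle, keeping it there. Leave the blue cup and the pill jar where they stand.

Things in the scene. Friction and masses are not known exactly. Their poses are not given: they have to be found in the camera images.
- selector: heating controller, a fixed white box 110 x 110 x 50 mm high. Origin under its centre, z up; its x axis points to the edge opposite the black strip. Four coloured dots on its top at 40 mm from the knob's axis stand, seen from above and measured counterclockwise from its x axis, at +1.05 rad (blue), +0.35 (yellow), -0.35 (green), -1.05 (red)
- selector_knob (a joint): angle of the selector knob, rad, growing clockwise seen from above. It clicks into four detents: 0 blue, 0.70 yellow, 1.40 green, 2.10 red (stops just beyond the first and last). It starts at blue or yellow. It takes up to about 0.07 N m to turn and snaps into the nearest detent
- selector_grip (a point): point on the knob's vertical axis at the height to grip, 74 mm above the table. The knob is a black upright bar 44 mm long, 12 mm thick, from 56 to 86 mm above the table, on a grey disc 48 mm across; the end with the white line is the pointer. The x axis of this point runs along the bar towards the pointer
- valve: fixed heating valve: grey round flange 160 mm across with a brass neck and a red hand wheel (110 mm across, its top 74 mm above the table) turning about the vertical axis. Origin under the centre, on the wheel's axis, z up; its x axis points to a white index bar on the flange just outside the wheel
- valve_wheel (a joint): angle of the hand wheel, rad, counted over several turns: 0 is shut at a hard stop, growing counterclockwise seen from above as it opens; one turn is 6.283. It starts about 0.5 to 1.2 turns open and has a further stop at four turns. At the shut stop, and after each whole turn, the crank handle stands over the white index bar's direction (the valve's x axis turned by this angle gives the direction of the handle). Friction about 0.05 N m: it stays where it is left
- valve_grip (a point): middle of the black crank handle: an upright round peg 18 mm in diameter standing on the wheel rim 45 mm from the wheel's axis, from 75 to 123 mm above the table; this point is 99 mm above the table. The peg spins freely on its own axis, so the hand need not turn while it is led round the circle
- pill_jar: small amber glass pill jar with a white cap standing beyond the cup, 48 mm across, 70 mm high; origin under its centre
- espresso_cup: blue ceramic espresso cup standing between the controller and the valve, 60 mm across the rim, 55 mm high; origin under its centre
- valve_handle: the black crank handle itself; origin at its foot on the wheel, on its axis, 75 mm above the table
There are look-alikes about, which are no part of the job. What is shaped like the selector but pink or purple is not meant.

How it is judged:
On the way, in this order (a step that is already met when the one before it is completed fails the run):
1. the selector points to the green dot (value of joint selector_knob between 1.25 and 1.55 rad), for 0.2 s.
2. with the selector on green, the wheel is closed to its stop (all of step 1 and value of joint valve_wheel below 0.08 rad), for 0.2 s.
At the end, for the whole second after the job is handed in: The selector is on the green dot (1.40 within 0.15 rad), the wheel stands still two turns open from its stop (12.57 within 0.30 rad), and the fingers still grip the crank handle (over 2 N, grasp point within 35 mm of the handle's middle) (all of step 1 and value of joint valve_wheel between 12.2664 and 12.8664 rad and velocity of joint valve_wheel between -0.15 and 0.15 rad/s and contact force between the fingers and valve_handle above 2 N and distance between the grasp point and valve_grip below 0.035 m); the arm keeps its last pose, push and grip.
It fails at once if a bystander is disturbed: pill_jar (distance of pill_jar from where it was at the start of the episode above 0.03 m).
It fails at once if a bystander is disturbed: espresso_cup (distance of espresso_cup from where it was at the start of the episode above 0.03 m).
It also fails if it takes over 72 s, if anything falls off the work surface, if the arm or the gripper's body presses on something with over 40 N, if the wrist force passes 120 N, or if a joint passes its speed limit or range.

## Robot

A 6-joint arm with a two-finger parallel gripper is mounted at the origin on the work surface. World frame = base frame: x ahead of the robot, y to its left, z up, the work surface at z = 0. Lengths are in m, angles in rad, forces in N, time in s.
With the tool pointing down it reaches from about 0.275 to 0.825 m from the base axis. Payload 4.9 kg.
Tool frame: the origin (TCP) lies midway between the tips of the shut fingers; the grasp point (between the pads) lies 19 mm behind it; z points along the fingers, y is the line along which they close (so a half turn about z gives the same grasp; the last joint's range is limited). The gripper opens to 85 mm and grips with 20 to 120 N. Pads are 22 mm wide; open, the fingers measure 114 mm over their backs; the gripper's body (76 mm by 85 mm) begins 54 mm behind the grasp point. The pads swing forward as they close: fully open they stand 13 mm farther back than shut.
Start: joints at [0.972, 0.326, -0.193, 1.052, 0, 1.437], TCP at [0.247, 0.492, 0.231] pointing down, gripper open.
Joint ranges: [-2.65, 2.65], [-0.97, 1.79], [-1.3, 1.35], [-1.93, 2.1], [-1.47, 1.37], [-3.14, 3.14]. Speed limits (rad/s): [2.57, 2.57, 3.14, 3.14, 3.14, 3.14].

## Interface

Orientations are given as [roll, pitch, yaw] about the fixed x, y, z axes, in that order (R = Rz(yaw) Ry(pitch) Rx(roll)).
In Python, from bench import ctrl gives the robot as it stands.
- The arm moves only by the tool jog_arm, never from a script. Its argument "steps" is a list of rows, each a list of 7 numbers: the shift along the tool's x, y, z as a fraction of full scale, then the turn, a rotation vector about the tool's x, y, z as a fraction of full scale, then the opening, from 0 (shut) to 1 (fully open). In form: [[tx, ty, tz, ax, ay, az, hand], ...]. A call has 1 to 5 rows; each row is the pose to reach, as a shift and turn from the pose commanded when the call began, along the tool's axes at that moment; what a row does not reach only later rows make up. Full scale, the value 1, is 0.25 m for a shift and pi/2 rad for a turn. A row lasts 1/8 s, in which the tool goes at most 62.5 mm and 10.7 degrees, less where a joint would pass 70% of its speed; a pose out of reach is approached as far as the arm can. A call with a number of a shift or a turn outside -1 to 1 is refused whole. A call with a gripper value outside its range is refused whole. The fingers move at their own pace and stop on an object; "squeeze" is the grip in N (left out, the last holds). Time passes only in rows, so rows that repeat a pose let the fingers close. It gives the time, the measured TCP pose, the force, the opening and the grip force at its end, in the units of the state.
- ctrl.state(): the state, without advancing time (a new reading comes with each control period).
- ctrl.grab_frame(name): name is "side" or "top" or "wrist"; returns the picture (480x640x3 uint8, red, green, blue); there is no depth.
- ctrl.camera_params(name): a dict with "K" (3x3 intrinsics, pixels), "distortion" ([k1, k2, p1, p2, k3] as OpenCV has them; the pictures are not rectified), "R" (3x3) and "t" (3): a world point X has camera coordinates R X + t. Camera axes: x right, y down, z forward; pixel columns grow to the right and rows downward; lengths in m; the calibration is good to about 2 mm. A picture is of the moment at which its call begins: read the wrist's pose just before it. camera_params takes no time and is no camera call; for the wrist camera it gives the pose at the moment of the call.
- ctrl.close_job(): hands the job in; it is judged then, once.
The state is a dict: "time_s": time; "joints": joint angles; "joint_vel": joint speeds; "joint_efforts": joint torques, N m; "tcp_pos": TCP position; "eef_rot": TCP orientation; "ft_force": force on the tool from outside, world axes, zero at the start; "moment": the same for the moment, N m; "finger_gap": finger opening in m; "grasp_force": force on a finger pad.
Only numpy, scipy, OpenCV 4.12 (cv2) and the standard library are available. Lean on these libraries where they do the work, as an engineer would, in place of code of your own. Each camera call takes 0.05 s, during which the arm holds its last target. There are 200 camera calls.

## Working session

There is one attempt and no reset: what is moved stays moved. The work goes in short steps, Python scripts to look and compute and a tool call to move; the robot and the scene stay as the last step left them, time stands still between calls to the robot, and variables do not carry over. Pictures are saved under pics/ and viewed, at most 10 in all, crops included, and the job is handed in when it is done.

Besides the shell and the picture viewer there is one more tool, called after "Call:" as name([rows], argument=value, ...), one row to a line, values as JSON. jog_arm: Moves the arm, as the interface text tells. Its arguments: {"type":"object","properties":{"steps":{"type":"array"},"squeeze":{"type":"number"}},"required":["steps"]}

```bash
mkdir -p pics; ls; cat > h.py <<'E'
import numpy as np, cv2
from bench import ctrl
def ray(name,uv,z,P=None):
    P=P or ctrl.camera_params(name)
    K=np.array(P["K"],float);d=np.array(P["distortion"],float);R=np.array(P["R"]);t=np.array(P["t"])
    n=cv2.undistortPoints(np.array(uv,float).reshape(-1,1,2),K,d).reshape(-1,2)
    c=-R.T@t; out=[]
    for (a,b),zz in zip(n,np.broadcast_to(z,len(n))):
        v=R.T@np.array([a,b,1]); out.append(c+v*(zz-c[2])/v[2])
    return np.array(out)
def proj(name,X):
    P=ctrl.camera_params(name)
    return cv2.projectPoints(np.array(X,float).reshape(-1,3),cv2.Rodrigues(np.array(P["R"]))[0],np.array(P["t"],float),np.array(P["K"],float),np.array(P["distortion"],float))[0].reshape(-1,2)
def snap(name,fn,crop=None,s=1):
    im=ctrl.grab_frame(name)[:,:,::-1]
    cv2.imwrite("pics/full_"+fn,im)
    if crop: x,y,w,h=crop; im=im[y:y+h,x:x+w]
    cv2.imwrite("pics/"+fn,cv2.resize(im,None,fx=s,fy=s,interpolation=cv2.INTER_CUBIC))
E
python3 - <<'E'
from h import *
snap("top","top1.png"); snap("side","side1.png")
print(ctrl.state())
E
```

```text
pics
{'time_s': 0.1, 'joints': array([ 9.71800791e-01,  3.26875375e-01, -1.93474723e-01,  1.05199610e+00,
       -9.15589645e-06,  1.43660505e+00]), 'joint_vel': array([ 0.00189946, -0.00354908,  0.00169471, -0.00134609, -0.00036333,
        0.00089834]), 'joint_efforts': array([ 4.41252605e-04, -4.44237399e+01,  2.63039517e+01,  7.81895622e-03,
       -1.15577468e-04, -1.98444440e-06]), 'tcp_pos': array([0.24623135, 0.49122703, 0.23058056]), 'eef_rot': array([-3.14005549e+00, -1.98281996e-04,  2.67678825e+00]), 'ft_force': array([ 0.57329433,  0.21534324, -0.23377583]), 'moment': array([-0.01803155,  0.07113545,  0.01258448]), 'grasp_force': 0.0, 'finger_gap': 0.08541513943434866}
```

View pics/top1.png

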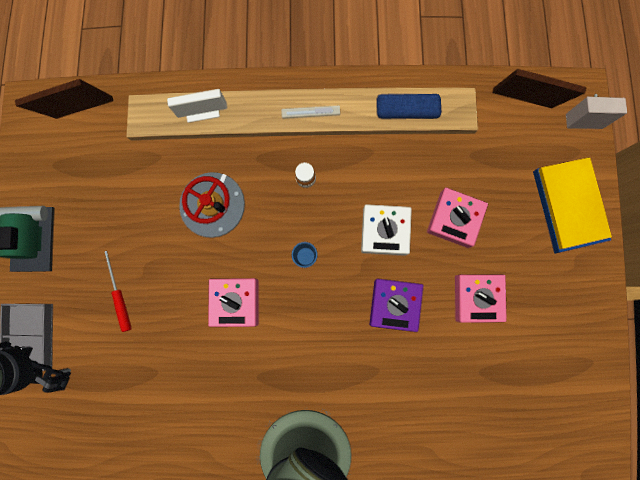

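View pics/side1.png

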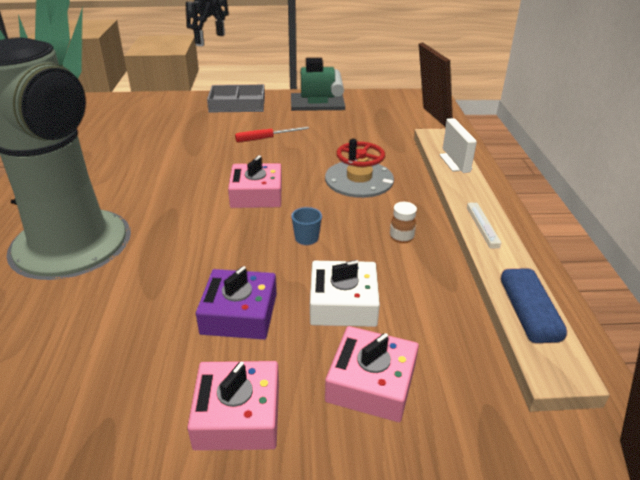

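Candidates in the top view are the white box (387,229), which is the match, pink boxes at (233,302), (459,217) and (481,298), and a purple one at (397,304). The wheel is at (206,200), the cup at (304,255) and the jar at (305,174). Next is a close crop of the selector and the valve.

```bash
python3 - <<'E'
from h import *
im=cv2.imread("pics/full_top1.png")
a=cv2.resize(im[195:265,352:422],(400,400),interpolation=cv2.INTER_CUBIC)
b=cv2.resize(im[168:243,174:249],(400,400),interpolation=cv2.INTER_CUBIC)
cv2.imwrite("pics/c1.png",np.hstack([a,b]))
E
```

```text
(no output)
```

View pics/c1.png

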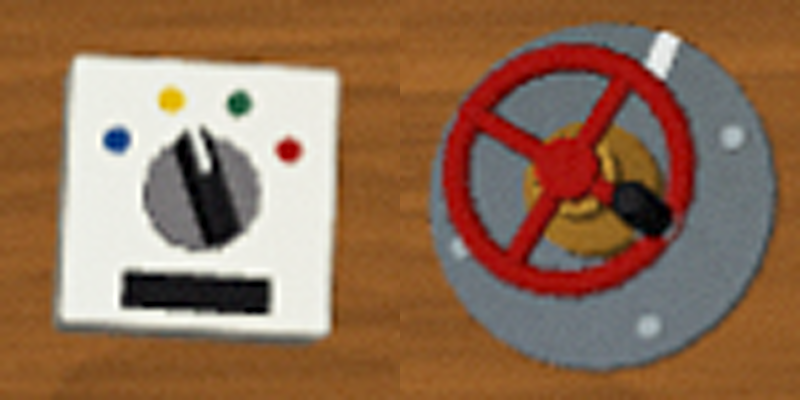

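The crop shows a white box whose knob points at yellow. The dots are blue (117,140), yellow (172,100), green (238,103) and red (289,150). In the right half, the wheel hub is at about (570,169), the handle runs from foot (657,223) to top (628,195), and the white index bar is at (663,55).

```bash
python3 - <<'E'
from h import *
A=lambda p:(np.array(p,float)*70/400+[352-.5,195-.5]); B=lambda p:((np.array(p,float)-[400,0])*75/400+[174-.5,168-.5])
d=ray("top",A([[117,140],[172,100],[238,103],[289,150]]),0.05)
th=np.array([1.05,.35,-.35,-1.05])
loc=.04*np.c_[np.cos(th),np.sin(th)]
# rigid fit
def fit(v):
    a,x,y=v;R=np.array([[np.cos(a),-np.sin(a)],[np.sin(a),np.cos(a)]]);return (loc@R.T+[x,y]-d[:,:2]).ravel()
from scipy.optimize import least_squares
r=least_squares(fit,[0,*d[:,:2].mean(0)]);print("sel",r.x,np.abs(r.fun).max())
print("disc",ray("top",A([[202,193]]),.056), "corners",ray("top",A([[75,57],[339,72],[330,335],[60,325]]),.05).round(3).tolist())
w=ray("top",B([[569.5,169.5]]),.068)[0];print("wheel",w)
f=ray("top",B([[604,197]]),.01)[0];print("flange",f)
print("rim",ray("top",B([[444,169.5],[695,169.5],[569,42],[569,297]]),.068).round(3).tolist())
ix=ray("top",B([[663,55]]),.012)[0];print("index",ix,np.arctan2(*(ix-w)[1::-1]))
for p,z in(([628,195],.123),([657,223],.075)):
    h=ray("top",B([p]),z)[0];print("handle",h,np.hypot(*(h-w)[:2]),np.arctan2(*(h-w)[1::-1]))
print("cup",ray("top",[[304,255]],.055),"jar",ray("top",[[305,174]],.07))
print("side chk",proj("side",[[*w[:2],.07],[*r.x[1:],.086]]))
P=ctrl.camera_params("top");print(-np.array(P["R"]).T@P["t"])
E
```

```text
sel [-0.07133694  0.52176322 -0.19835016] 0.000333371445689179
disc [[ 0.52123017 -0.198107    0.056     ]] corners [[0.578, -0.149, 0.05], [0.571, -0.256, 0.05], [0.464, -0.249, 0.05], [0.47, -0.14, 0.05]]
wheel [0.59357367 0.21744584 0.068     ]
flange [0.59199853 0.21579777 0.01      ]
rim [[0.595, 0.273, 0.068], [0.592, 0.163, 0.068], [0.65, 0.219, 0.068], [0.538, 0.217, 0.068]]
index [0.65644331 0.18917694 0.012     ] -0.42255724507362324
handle [0.57165839 0.1793691  0.123     ] 0.0439331082041058 -2.093048182065081
handle [0.56822394 0.17752233 0.075     ] 0.04729160302954871 -2.1365240823473455
cup [[ 0.46293166 -0.00782306  0.055     ]] jar [[ 0.64766651 -0.012652    0.07      ]]
side chk [[359.23686765 153.08567221]
 [343.74186193 264.85669238]]
[ 0.36689405 -0.06849293  1.22313329]
```

```bash
cat >> h.py <<'E'
def go(pos,yaw,p0=None,y0=None):
    s=ctrl.state(); p=np.array(s["tcp_pos"] if p0 is None else p0); y=s["eef_rot"][2] if y0 is None else y0
    d=np.array(pos)-p; c,n=np.cos(y),np.sin(y)
    a=-((yaw-y+np.pi)%(2*np.pi)-np.pi)
    return np.round([(c*d[0]+n*d[1])/.25,(n*d[0]-c*d[1])/.25,-d[2]/.25,0,0,a/(np.pi/2)],3)
E
python3 - <<'E'
from h import *
p0=[.247,.492,.231]; tg=np.array([.5218,-.1983,.16])
for k in (1,2,3):
    print(k,go(np.array(p0)+(tg-p0)*k/3,.279+np.pi,p0,2.677))
E
```

```text
1 [-0.74  -0.659  0.095  0.     0.    -0.473]
2 [-1.48  -1.317  0.189  0.     0.    -0.473]
3 [-2.22  -1.976  0.284  0.     0.    -0.473]
```

Call:
jog_arm([
  [-0.18,-0.16,0,0,0,0,1],
  [-0.36,-0.32,0,0,0,0,1],
  [-0.54,-0.48,0.03,0,0,0,1],
  [-0.72,-0.64,0.06,0,0,0,1],
  [-0.9,-0.8,0.09,0,0,0,1],
], squeeze=40)

```text
time_s: 0.72
tcp_pos: [0.3583, 0.2103, 0.2085]
eef_rot: [3.141, 0.0, 2.677]
ft_force: [1.5, -0.1, 0.0]
finger_gap: 0.0852
grasp_force: 0.0
```

Call:
jog_arm([
  [-0.18,-0.16,0,0,0,0,1],
  [-0.36,-0.32,0.03,0,0,0,1],
  [-0.54,-0.48,0.06,0,0,0,1],
  [-0.72,-0.64,0.09,0,0,0,1],
  [-0.9,-0.8,0.12,0,0,0,1],
])

```text
time_s: 1.35
tcp_pos: [0.4698, -0.0695, 0.1784]
eef_rot: [3.141, -0.0, 2.676]
ft_force: [0.2, 0.7, -0.4]
finger_gap: 0.0854
grasp_force: 0.0
```

```bash
python3 - <<'E'
from h import *
s=ctrl.state();print(s["time_s"],s["tcp_pos"],s["eef_rot"],s["joints"]);print(go([.5218,-.1983,.14],.279+np.pi))
E
```

```text
1.35 [ 0.46977433 -0.06954755  0.17841636] [ 3.14127504e+00 -1.28335818e-04  2.67640507e+00] [-3.02802305e-01  2.34579592e-01 -4.64242775e-01  8.72049258e-01
  3.34184603e-04  1.62385284e-01]
[-0.417 -0.367  0.154  0.     0.    -0.474]
```

Call:
jog_arm([
  [-0.2,-0.18,0.04,0,0,-0.1,1],
  [-0.3,-0.27,0.08,0,0,-0.22,1],
  [-0.417,-0.367,0.12,0,0,-0.34,1],
  [-0.417,-0.367,0.154,0,0,-0.45,1],
  [-0.417,-0.367,0.154,0,0,-0.474,1],
])

```text
time_s: 1.98
tcp_pos: [0.5206, -0.1966, 0.1388]
eef_rot: [3.14, -0.002, -2.861]
ft_force: [-0.0, 0.3, -0.3]
finger_gap: 0.0854
grasp_force: 0.0
```

```bash
python3 - <<'E'
from h import *
s=ctrl.state();print(s["tcp_pos"],s["eef_rot"][2]);print(go([.5218,-.1983,.061],.279+np.pi))
snap("wrist","w1.png")
print(proj("wrist",[[.5218,-.1983,.086],[.5218+.022*np.cos(.279),-.1983+.022*np.sin(.279),.086]]))
E
```

```text
[ 0.52063514 -0.19655651  0.13875401] -2.8609438191494627
[-0.003 -0.008  0.311  0.     0.     0.001]
[[321.03986945 264.11347841]
 [321.09549453 296.9929666 ]]
```

View pics/w1.png

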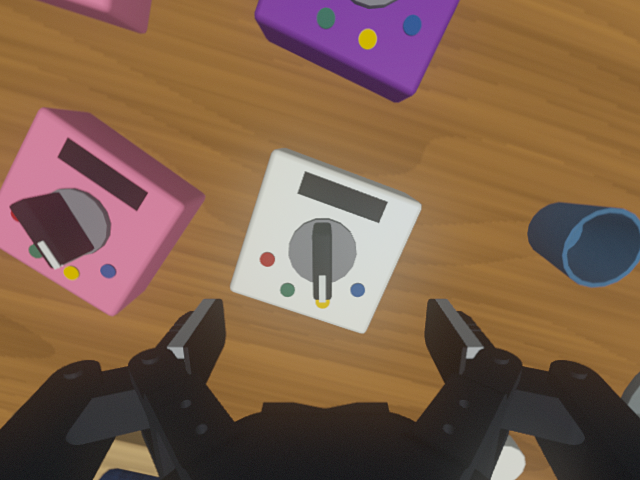

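The wrist view shows the white knob pointing at yellow, with the bar centre at about (322,262) and the tip at (322,299). That matches the predicted (321,264) and (321,297), so I'll descend, grip and turn.

Call:
jog_arm([
  [-0.003,-0.006,0.15,0,0,0,1],
  [-0.003,-0.006,0.25,0,0,0,0.8],
  [-0.003,-0.006,0.311,0,0,0,0.6],
  [-0.003,-0.006,0.311,0,0,0,0.3],
  [-0.003,-0.006,0.311,0,0,0,0],
], squeeze=30)

```text
time_s: 2.65
tcp_pos: [0.5234, -0.1979, 0.0634]
eef_rot: [-3.141, 0.001, -2.862]
ft_force: [0.7, -0.7, 0.6]
finger_gap: 0.0158
grasp_force: 0.0
```

Call:
jog_arm([
  [0,0,0,0,0,0,0],
  [0,0,0,0,0,0,0],
  [0,0,0,0,0,0,0],
])

```text
time_s: 3.02
tcp_pos: [0.5234, -0.1977, 0.0636]
eef_rot: [-3.141, 0.002, -2.862]
ft_force: [0.1, 1.9, 5.6]
finger_gap: 0.0113
grasp_force: 34.8
```

Call:
jog_arm([
  [0,0,0,0,0,0.1,0],
  [0,0,0,0,0,0.2,0],
  [0,0,0,0,0,0.3,0],
  [0,0,0,0,0,0.4,0],
  [0,0,0,0,0,0.45,0],
])

```text
time_s: 3.65
tcp_pos: [0.5234, -0.1974, 0.0636]
eef_rot: [3.141, 0.001, 2.712]
ft_force: [-1.0, 2.9, 6.6]
finger_gap: 0.0115
grasp_force: 34.9
```

Call:
jog_arm([
  [0,0,0,0,0,0,0],
  [0,0,0,0,0,0,0],
  [0,0,0,0,0,0,0.5],
  [0,0,0,0,0,0,1],
  [0,0,0,0,0,0,1],
])

```text
time_s: 4.28
tcp_pos: [0.5226, -0.1977, 0.0624]
eef_rot: [-3.141, -0.0, 2.714]
ft_force: [-0.2, -0.4, 0.2]
finger_gap: 0.0655
grasp_force: 0.0
```

Call:
jog_arm([
  [0,0,-0.1,0,0,0,1],
  [0,0,-0.3,0,0,0,1],
  [0,0,-0.48,0,0,0,1],
  [0,0,-0.48,0,0,0,1],
])

```text
time_s: 4.78
tcp_pos: [0.5251, -0.199, 0.1864]
eef_rot: [-3.141, 0.008, 2.714]
ft_force: [-0.1, 0.2, -0.3]
finger_gap: 0.0854
grasp_force: 0.0
```

```bash
python3 - <<'E'
from h import *
s=ctrl.state();print(s["time_s"],s["tcp_pos"],s["eef_rot"][2])
snap("wrist","w2.png",(160,110,320,240),2)
for a in (.279,-.421): print(proj("wrist",[[.5218,-.1983,.086],[.5218+.022*np.cos(a),-.1983+.022*np.sin(a),.086]]))
hp=np.array([.593,.2168])+.045*np.array([np.cos(-2.115),np.sin(-2.115)]);print(hp)
for k in (1,2): print(go(s["tcp_pos"]+(np.array([*hp,.17])-s["tcp_pos"])*k/2,np.pi))
E
```

```text
4.775 [ 0.52512461 -0.19897823  0.18638265] 2.7144370588390005
[[323.5377072  239.23902243]
 [342.681504   260.69184297]]
[[323.5377072  239.23902243]
 [323.76492792 267.28115463]]
[0.56970184 0.17830071]
[ 0.225  0.723  0.024  0.     0.    -0.272]
[ 0.457  1.447  0.056  0.     0.    -0.272]
```

View pics/w2.png

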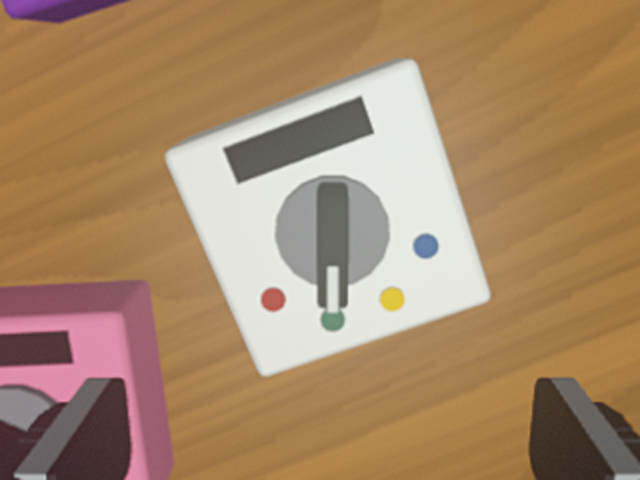

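The white pointer at (333,290) sits on the green dot (333,320), so the selector is done. Next is the valve.

Call:
jog_arm([
  [0.04,0.12,0,0,0,-0.05,1],
  [0.1,0.32,0,0,0,-0.1,1],
  [0.16,0.53,0,0,0,-0.17,1],
  [0.23,0.75,0,0,0,-0.22,1],
  [0.3,0.96,0,0,0,-0.272,1],
])

```text
time_s: 5.45
tcp_pos: [0.5528, 0.0537, 0.1807]
eef_rot: [3.142, -0.003, -3.139]
ft_force: [1.0, -0.4, 0.4]
finger_gap: 0.0854
grasp_force: 0.0
```

```bash
python3 - <<'E'
from h import *
s=ctrl.state();print(s["tcp_pos"],s["eef_rot"]);print(go([.5697,.1783,.16],np.pi))
E
```

```text
[0.5528126  0.05367495 0.18067406] [ 3.14158365e+00 -2.79352187e-03 -3.13898668e+00]
[-0.069  0.498  0.083  0.     0.     0.002]
```

Call:
jog_arm([
  [-0.02,0.2,0,0,0,0,1],
  [-0.05,0.4,0.03,0,0,0,1],
  [-0.07,0.495,0.08,0,0,0,1],
  [-0.07,0.495,0.08,0,0,0,1],
])

```text
time_s: 5.95
tcp_pos: [0.5694, 0.1769, 0.1596]
eef_rot: [-3.141, -0.005, -3.138]
ft_force: [-0.3, -0.1, 0.0]
finger_gap: 0.0854
grasp_force: 0.0
```

```bash
python3 - <<'E'
from h import *
s=ctrl.state();print(s["time_s"],s["tcp_pos"],s["eef_rot"]);print(go([.5697,.1783,.081],np.pi))
snap("wrist","w3.png")
print(proj("wrist",[[.5697,.1783,.123],[.5697,.1783,.075],[.593,.2168,.074],[.593+.067*np.cos(.42),.2168-.067*np.sin(.42),.012]]))
E
```

```text
5.95 [0.56941893 0.17693452 0.15957913] [-3.14063003 -0.00486342 -3.13844349]
[-0.001  0.005  0.314  0.     0.     0.002]
[[329.16983477 273.19496357]
 [328.38480043 247.47267411]
 [381.57214697 277.88177267]
 [339.22007453 312.40027728]]
```

View pics/w3.png

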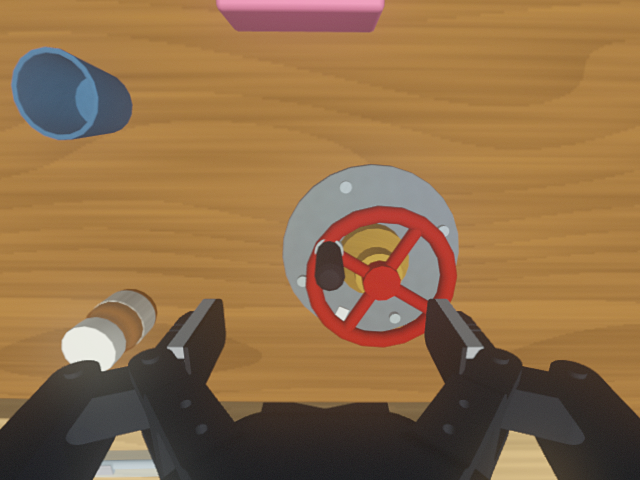

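Peg top (329,277), hub (382,282) and index bar (342,314) all agree with the predictions to about 1 mm. I'll descend and grip the peg.

Call:
jog_arm([
  [0,0.005,0.15,0,0,0,1],
  [0,0.005,0.25,0,0,0,0.7],
  [0,0.005,0.31,0,0,0,0.4],
  [0,0.005,0.31,0,0,0,0],
  [0,0.005,0.31,0,0,0,0],
], squeeze=40)

```text
time_s: 6.62
tcp_pos: [0.5721, 0.1774, 0.0859]
eef_rot: [3.14, 0.001, 3.142]
ft_force: [0.4, 2.7, -6.6]
finger_gap: 0.0168
grasp_force: 39.2
```

Call:
jog_arm([
  [0,0,0,0,0,0,0],
  [0,0,0,0,0,0,0],
  [0,0,0,0,0,0,0],
])

```text
time_s: 7.0
tcp_pos: [0.5721, 0.1773, 0.0858]
eef_rot: [3.141, 0.002, -3.141]
ft_force: [1.5, 3.1, -0.3]
finger_gap: 0.0166
grasp_force: 39.9
```

```bash
cat >> h.py <<'E'
C=np.array([.593,.2168])
def arc(t0,t1,n=5,r=.045):  # rows relative to start, tool yaw=pi: tx=-dx, ty=+dy
    t=np.linspace(t0,t1,n+1); P=np.c_[-np.cos(t),np.sin(t)]*r/.25
    return np.round(P[1:]-P[0],3).tolist()
def where():
    s=ctrl.state();d=s["tcp_pos"][:2]-C;print(round(s["time_s"],2),s["tcp_pos"].round(4),s["eef_rot"][2].round(4),"r %.4f th %.3f"%(np.hypot(*d),np.arctan2(d[1],d[0])),s["ft_force"].round(1),round(s["grasp_force"],1),round(s["finger_gap"],4))
E
python3 - <<'E'
from h import *
where()
t=-2.115
for i in range(4): print(arc(t,t-.42*5)); t-=.42*5
E
```

```text
7.0 [0.5721 0.1773 0.0858] -3.1412 r 0.0447 th -2.058 [ 1.5  3.1 -0.3] 39.9 0.0166
[[0.055, 0.051], [0.084, 0.121], [0.082, 0.196], [0.05, 0.263], [-0.007, 0.312]]
[[-0.072, 0.021], [-0.146, 0.011], [-0.21, -0.028], [-0.252, -0.09], [-0.266, -0.164]]
[[0.018, -0.073], [0.064, -0.132], [0.13, -0.167], [0.205, -0.172], [0.276, -0.147]]
[[0.054, 0.052], [0.082, 0.122], [0.079, 0.197], [0.045, 0.264], [-0.013, 0.312]]
```

Call:
jog_arm([
  [0.055,0.051,0,0,0,0,0],
  [0.084,0.121,0,0,0,0,0],
  [0.082,0.196,0,0,0,0,0],
  [0.05,0.263,0,0,0,0,0],
  [-0.007,0.312,0,0,0,0,0],
])

```text
time_s: 7.62
tcp_pos: [0.5696, 0.2577, 0.0858]
eef_rot: [3.138, -0.005, -3.139]
ft_force: [-3.1, 3.0, 3.6]
finger_gap: 0.0168
grasp_force: 40.6
```

```bash
python3 - <<'E'
from h import *
where()
E
```

```text
7.62 [0.5696 0.2577 0.0858] -3.1387 r 0.0471 th 2.090 [-3.1  3.   3.6] 40.6 0.0168
```

Call:
jog_arm([
  [-0.072,0.021,0,0,0,0,0],
  [-0.146,0.011,0,0,0,0,0],
  [-0.21,-0.028,0,0,0,0,0],
  [-0.252,-0.09,0,0,0,0,0],
  [-0.266,-0.164,0,0,0,0,0],
])

```text
time_s: 8.25
tcp_pos: [0.6362, 0.2135, 0.0855]
eef_rot: [3.141, -0.007, -3.141]
ft_force: [-18.3, 4.0, 16.4]
finger_gap: 0.017
grasp_force: 42.1
```

```bash
python3 - <<'E'
from h import *
where(); print(arc(-.032,-.5,4))
E
```

```text
8.25 [0.6362 0.2135 0.0855] -3.141 r 0.0433 th -0.077 [-18.3   4.   16.4] 42.1 0.017
[[0.002, -0.021], [0.006, -0.042], [0.013, -0.062], [0.022, -0.081]]
```

Call:
jog_arm([
  [0.006,-0.021,0,0,0,0,0],
  [0.011,-0.042,0,0,0,0,0],
  [0.018,-0.062,0,0,0,0,0],
  [0.028,-0.081,0,0,0,0,0],
  [0.028,-0.081,0,0,0,0,0],
])

```text
time_s: 8.88
tcp_pos: [0.6322, 0.1996, 0.0858]
eef_rot: [3.129, 0.0, -3.138]
ft_force: [-1.2, 17.9, 1.6]
finger_gap: 0.0167
grasp_force: 40.7
```

```bash
python3 - <<'E'
from h import *
where()
E
```

```text
8.88 [0.6322 0.1996 0.0858] -3.1379 r 0.0428 th -0.414 [-1.2 17.9  1.6] 40.7 0.0167
```

Call:
jog_arm([
  [0.003,-0.008,0,0,0,0,0],
  [0.005,-0.014,0,0,0,0,0],
  [0.005,-0.014,0,0,0,0,0],
  [0.005,-0.014,0,0,0,0,0],
])

```text
time_s: 9.38
tcp_pos: [0.6321, 0.1994, 0.0858]
eef_rot: [3.123, 0.002, -3.136]
ft_force: [2.4, 25.8, -2.8]
finger_gap: 0.0168
grasp_force: 40.5
```

```bash
python3 - <<'E'
from h import *
where(); s=ctrl.state()
snap("top","t2.png");im=cv2.imread("pics/full_t2.png")
cv2.imwrite("pics/c2.png",cv2.resize(im[150:260,160:270],(550,550),interpolation=cv2.INTER_CUBIC))
t=-.56
for i in range(3): print(arc(t,t+2*np.pi/3)); t+=2*np.pi/3
E
```

```text
9.38 [0.6321 0.1994 0.0858] -3.1355 r 0.0428 th -0.420 [ 2.4 25.8 -2.8] 40.5 0.0168
[[-0.026, 0.07], [-0.021, 0.145], [0.014, 0.211], [0.073, 0.257], [0.146, 0.275]]
[[0.074, -0.013], [0.136, -0.055], [0.176, -0.118], [0.186, -0.192], [0.166, -0.264]]
[[-0.048, -0.057], [-0.115, -0.09], [-0.19, -0.093], [-0.259, -0.065], [-0.312, -0.011]]
```

View pics/c2.png

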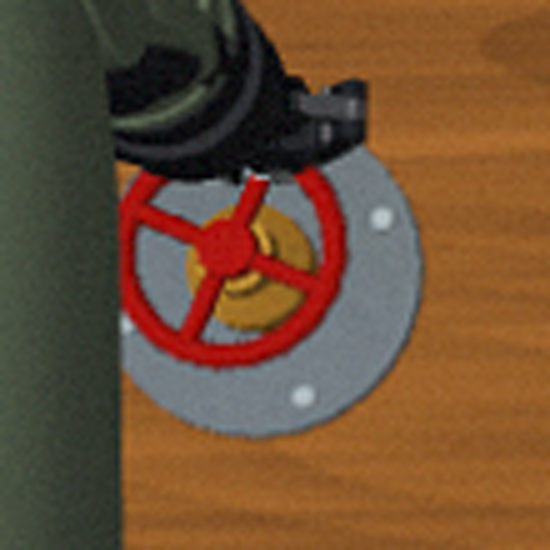

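The wheel is at its stop: force rises while the position stays put, and the spokes line up with the index bar. Now I'll open it two turns.

```bash
python3 - <<'E'
from h import *
t=-.609
for i in range(3): print(arc(t,t+2*np.pi/3,5,.0444)); t+=2*np.pi/3
print(arc(-.609,-.42,2,.0444))
E
```

```text
[[-0.029, 0.068], [-0.027, 0.142], [0.004, 0.209], [0.06, 0.257], [0.131, 0.279]]
[[0.073, -0.009], [0.137, -0.047], [0.179, -0.108], [0.193, -0.18], [0.176, -0.252]]
[[-0.045, -0.059], [-0.109, -0.095], [-0.183, -0.101], [-0.253, -0.077], [-0.306, -0.026]]
[[-0.009, 0.014], [-0.016, 0.029]]
```

Call:
jog_arm([
  [-0.029,0.068,0,0,0,0,0],
  [-0.027,0.142,0,0,0,0,0],
  [0.004,0.209,0,0,0,0,0],
  [0.06,0.257,0,0,0,0,0],
  [0.131,0.279,0,0,0,0,0],
])

```text
time_s: 10.05
tcp_pos: [0.6002, 0.2622, 0.0858]
eef_rot: [3.137, 0.004, -3.141]
ft_force: [2.6, 6.0, 1.8]
finger_gap: 0.0168
grasp_force: 40.9
```

```bash
python3 - <<'E'
from h import *
where()
E
```

```text
10.05 [0.6002 0.2622 0.0858] -3.1409 r 0.0459 th 1.413 [2.6 6.  1.8] 40.9 0.0168
```

Call:
jog_arm([
  [0.073,-0.009,0,0,0,0,0],
  [0.137,-0.047,0,0,0,0,0],
  [0.179,-0.108,0,0,0,0,0],
  [0.193,-0.18,0,0,0,0,0],
  [0.176,-0.252,0,0,0,0,0],
])

```text
time_s: 10.68
tcp_pos: [0.5515, 0.1966, 0.0858]
eef_rot: [3.142, -0.004, -3.14]
ft_force: [-0.2, 2.7, 3.8]
finger_gap: 0.0168
grasp_force: 41.2
```

Call:
jog_arm([
  [-0.045,-0.059,0,0,0,0,0],
  [-0.109,-0.095,0,0,0,0,0],
  [-0.183,-0.101,0,0,0,0,0],
  [-0.253,-0.077,0,0,0,0,0],
  [-0.306,-0.026,0,0,0,0,0],
])

```text
time_s: 11.3
tcp_pos: [0.6289, 0.1931, 0.0855]
eef_rot: [3.136, -0.006, -3.14]
ft_force: [-15.8, 8.4, 15.7]
finger_gap: 0.0173
grasp_force: 42.6
```

```bash
python3 - <<'E'
from h import *
where()
E
```

```text
11.3 [0.6289 0.1931 0.0855] -3.1401 r 0.0430 th -0.583 [-15.8   8.4  15.7] 42.6 0.0173
```

Call:
jog_arm([
  [-0.027,0.068,0,0,0,0,0],
  [-0.024,0.142,0,0,0,0,0],
  [0.007,0.209,0,0,0,0,0],
  [0.063,0.257,0,0,0,0,0],
  [0.134,0.279,0,0,0,0,0],
])

```text
time_s: 11.92
tcp_pos: [0.5996, 0.2623, 0.0857]
eef_rot: [3.138, 0.004, -3.141]
ft_force: [1.6, 2.8, 4.0]
finger_gap: 0.0172
grasp_force: 41.2
```

Call:
jog_arm([
  [0.073,-0.009,0,0,0,0,0],
  [0.137,-0.047,0,0,0,0,0],
  [0.179,-0.108,0,0,0,0,0],
  [0.193,-0.18,0,0,0,0,0],
  [0.176,-0.252,0,0,0,0,0],
])

```text
time_s: 12.55
tcp_pos: [0.5512, 0.1972, 0.0857]
eef_rot: [3.141, -0.003, -3.14]
ft_force: [-0.7, 2.5, 6.8]
finger_gap: 0.0173
grasp_force: 41.4
```

Call:
jog_arm([
  [-0.045,-0.059,0,0,0,0,0],
  [-0.109,-0.095,0,0,0,0,0],
  [-0.181,-0.101,0,0,0,0,0],
  [-0.25,-0.077,0,0,0,0,0],
  [-0.303,-0.026,0,0,0,0,0],
])

```text
time_s: 13.18
tcp_pos: [0.6281, 0.1922, 0.0856]
eef_rot: [3.138, -0.003, -3.141]
ft_force: [-11.3, 4.9, 13.4]
finger_gap: 0.0168
grasp_force: 42.2
```

Call:
jog_arm([
  [-0.007,0.014,0,0,0,0,0],
  [-0.013,0.029,0,0,0,0,0],
  [-0.013,0.029,0,0,0,0,0],
  [-0.013,0.029,0,0,0,0,0],
])

```text
time_s: 13.68
tcp_pos: [0.6318, 0.1991, 0.0857]
eef_rot: [3.14, -0.001, -3.141]
ft_force: [-3.9, 2.7, 8.9]
finger_gap: 0.017
grasp_force: 41.8
```

```bash
python3 - <<'E'
from h import *
where(); print(ctrl.state()["joint_vel"].round(3))
im=ctrl.grab_frame("side")[:,:,::-1]
cv2.imwrite("pics/s2.png",cv2.resize(im[90:330,260:460],None,fx=2.5,fy=2.5,interpolation=cv2.INTER_CUBIC))
E
```

```text
13.68 [0.6318 0.1991 0.0857] -3.1406 r 0.0427 th -0.428 [-3.9  2.7  8.9] 41.8 0.017
[ 0.    -0.002 -0.001 -0.001 -0.001 -0.001]
```

View pics/s2.png

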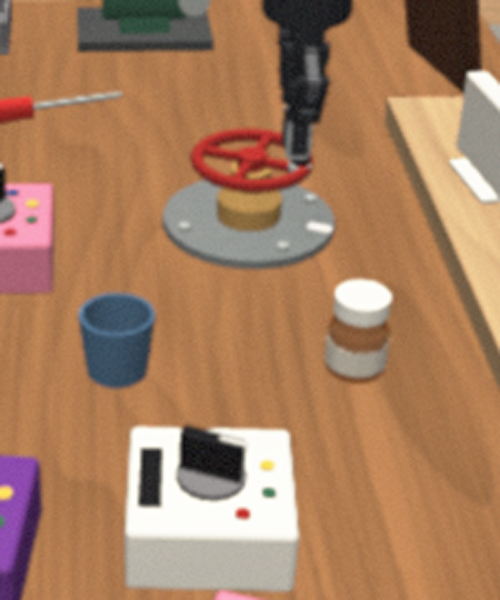

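The side view shows the fingers on the peg at (297,150), the knob bar aimed at green (269,492), and the cup and jar undisturbed. The TCP is back within 0.5 mm of its pose at the stop, two turns later, so I'm handing in.

```bash
python3 - <<'E'
from h import *
print(ctrl.close_job()); where()
E
```

```text
the job is handed in; nothing more can be done
None
the job is handed in; nothing more can be done
```

The job is handed in: the selector is on green, and the wheel was closed to its stop and backed off two full turns. The gripper still holds the crank handle at about 42 N, and the cup and jar weren't touched. I haven't seen the judging result.

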